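# Clamp a brachytherapy applicator with a torque-limiting knob

## Robot

A 6-joint arm with a two-finger parallel gripper is mounted at the origin on the work surface. World frame = base frame: x ahead of the robot, y to its left, z up, the work surface at z = 0. Lengths are in mm, angles in degrees, forces in N, time in s.
With the tool pointing down it reaches from about 375 to 925 mm from the base axis. Payload 5.7 kg.
Tool frame: the origin (TCP) lies on the centre line of the jaws, within the pads' length; the fingertips stand 17 mm ahead of it and the grasp point (between the pads) lies 2 mm behind it; z points along the fingers, y is the line along which they close (so a half turn about z gives the same grasp; the last joint's range is limited). The gripper opens to 85 mm and grips with 20 to 120 N. Pads are 22 mm wide; open, the fingers measure 114 mm over their backs; the gripper's body (76 mm by 85 mm) begins 54 mm behind the grasp point. The pads swing forward as they close: fully open they stand 13 mm farther back than shut.
Start: joints at [62.676, 20.558, 86.54, -0, 72.909, -6.595], TCP at [212.367, 561.129, 248.267] pointing down, gripper open.
Joint ranges: [-170.27, 170.27], [-57.76, 135], [12.27, 136.19], [-55.21, 235.2], [11.17, 155.16], [-170.74, 170.74]. Speed limits (degrees/s): [136.94, 136.94, 180, 180, 180, 180].

## Interface

Orientations are given as [roll, pitch, yaw] about the fixed x, y, z axes, in that order (R = Rz(yaw) Ry(pitch) Rx(roll)).
In Python, from plant import env gives the robot as it stands. The module is installed in compiled form; this text tells all that it offers.
- The arm moves only by the tool carry_out, never from a script. Its argument "series" is one flat list of numbers, 5 for each row, row after row: the shift along the tool's x, y, z in m, then the turn about the tool's z in degrees, then the finger opening in m, from 0 to 0.0854. A call has 1 to 12 rows; each row is the pose to reach, as a shift and turn from the pose commanded when the call began, along the tool's axes at that moment; what a row does not reach only later rows make up. A row lasts 1/10 s, in which the tool goes at most 50 mm and 8.59 degrees, less where a joint would pass 70% of its speed; a pose out of reach is approached as far as the arm can. A call with a gripper value outside its range is refused whole. The fingers move at their own pace and stop on an object; "force" is the grip in N (left out, the last holds). Time passes only in rows, so rows that repeat a pose let the fingers close. It gives the time, the measured TCP pose, the force, the opening and the grip force at its end, in the units of the state.
- env.sense(): the state, without advancing time (a new reading comes with each control period).
- env.get_image(name): name is "scene" or "top" or "wrist"; returns a dict with "img" (384x512x3 uint8, red, green, blue), "z_map" (384x512 float32, mm along the optical axis (not along the pixel's ray), 0 where there is no reading), "fx", "fy", "cx", "cy" (pixels), "D" ([k1, k2, p1, p2, k3] as OpenCV has them; the pictures are not rectified), "R" (3x3) and "t" (3): a world point X has camera coordinates R X + t; the wrist camera has in their place "mount" (4x4, takes a point from camera to tool coordinates, whose origin is the TCP and whose axes are the flange's). Camera axes: x right, y down, z forward; pixel columns grow to the right and rows downward; lengths in mm; the calibration is good to about 2 mm. A picture is of the moment at which its call begins: read the wrist's pose just before it.
- env.hand_in(): hands the job in; it is judged then, once.
The state is a dict: "clock": time; "q": joint angles; "joint_vel": joint speeds; "effort": joint torques, N m; "tcp_pos": TCP position; "orientation": TCP orientation; "contact_force": force on the tool from outside, world axes, zero at the start; "moment": the same for the moment, N m; "opening": finger opening in mm; "gripper_force": force on a finger pad.
Only numpy, scipy, OpenCV 4.12 (cv2) and the standard library are available. Lean on these libraries where they do the work, as an engineer would, in place of code of your own. Each camera call takes 0.05 s, during which the arm holds its last target. There are 200 camera calls.

## Task

Take the applicator out of the tray, lay its shaft in the board's blue saddle and slide its bare tail through the clamp until you feel the white collar press lightly against the orange stop plate; never force it. Then turn the clamp's knob clockwise until it slips and clicks, and stop at the first or second click, leaving the applicator clamped with its collar still at the plate. Do not disturb the other things on the table.

Things in the scene. Friction and masses are not known exactly. Their poses are not given: they have to be found in the camera images.
- board: White fixation board, 90 x 220 x 12 mm, fixed; origin at the centre of its underside, y along its length, z up. An aluminium portal clamp (64 mm wide in x, 28 mm long in y, top at z = 96 mm, torque knob above it) stands at y = -85 mm: two posts, a V-block between them, a pad over the V. V-block and saddle carry a 12 mm shaft along y, axis at z = 50 mm.
- stop_plate: Orange upright plate on the board's +y side of the clamp, 4 mm thick, 64 mm wide, top at z = 66 mm, with a U-notch 18 mm wide, open at the top, its bottom at z = 40 mm. Origin on the board's underside, below the plate's centre; axes as the board's.
- stop_face (a point): Point on the plate's +y face (the side the collar rests on), at the notch's middle, 50 mm above the table, where the centre of the collar's face must come; axes as the board's. Clamp and knob axis lies 18 mm beyond it in -y; the V-block reaches 4 to 32 mm beyond it.
- tray: Shallow perforated tray, 100 x 290 mm, walls 20 mm high, fixed; origin at the centre of its underside. Two blue saddles, 12 mm long, at y = -55 and +70 mm, hold the applicator along y with its axis at about z = 50 mm.
- applicator: Steel shaft, 12 mm diameter, 0.2 kg, lying along its own y. Origin on the shaft's axis in the collar's face; bare tail with a rounded tip reaches to y = -40 mm; white collar 26 mm diameter from y = 0 to 6 mm; bare shaft on to y = 179 mm; white egg-shaped head 32 mm diameter from there to y = 220 mm.
- collar_face (a point): Centre of the collar's face that looks to the tail (same point as the applicator's origin); axes as the applicator's.
- grip_point (a point): Place to take the shaft from above: on its axis at the applicator's y = 77 mm, 3 mm from the centre of mass, between the tray's saddles; from here the gripper clears the knob and the board's saddle all the way in.
- pad_face (a point): Centre of the underside of the clamp's 30 x 24 mm rubber pad, driven down by the spindle, 12 mm a turn. At the start 2.8 to 5 mm above a shaft lying in the V; it bears on the shaft 6 mm above the shaft's axis. It stays where the spindle leaves it.
- knob_grip (a point): On the vertical axis of the torque knob, 18 mm above its lower rim: round, black, fluted, 44 mm diameter, 30 mm high, top 134 mm over the table; it keeps this height. Clockwise from above lowers the pad at 0.16 N m; once the pad bears on the shaft the torque rises over 0.5 to 1.2 rad to 0.36 N m, where the knob slips on its spindle, clicking every 30 degrees (sagging to 0.16 N m between).
- knob_mark (a point): White witness mark on the knob's top, 13.5 mm from the axis. At the start it stands over the red mark; the angle between the two is how far the knob has slipped.
- spindle_mark (a point): Red witness mark on the spindle's hub in the knob's top, 13.5 mm from the axis; it turns with the spindle, not with the knob's slip. One click parts the marks by 7 mm, two by 13.5 mm.
- gallipot: Metal bowl, 84 mm diameter, 50 mm high; a bystander. Origin under its centre.
- spray: White bottle with a blue cap, 60 mm diameter, 170 mm high; a bystander. Origin under its centre.
- cylinder_a: White domed applicator segment standing on the table, 30 mm diameter, 61 mm high; a bystander. Origin under its centre.
- cylinder_b: White domed applicator segment standing on the table, 36 mm diameter, 61 mm high; a bystander. Origin under its centre.
- saddle (a point): On the board at y = +95 mm, z = 50 mm: shaft axis in the blue V-saddle, 12 mm long in y, mouth 37 mm wide, top edges 9 mm above this point, open upward. The applicator lies in it and slides in -y, tail first, through the clamp.
Things that resemble listed ones, but are neither listed nor needed, are in the scene too. Leave any green look-alike of the board alone.

How it is judged:
By the outcome, as a careful person would: the job done as asked, in the order asked, and still so for the second after the job is handed in, with the robot touching nothing.
It also fails if it takes over 72 s, if anything falls off the work surface, if the arm or the gripper's body presses on something with over 40 N, if the wrist force passes 120 N, or if a joint passes its speed limit or range.

## Working session

There is one attempt and no reset: what is moved stays moved. The work goes in short steps, Python scripts to look and compute and a tool call to move; the robot and the scene stay as the last step left them, time stands still between calls to the robot, and variables do not carry over. Pictures are saved under pics/ and viewed, at most 10 in all, crops included, and the job is handed in when it is done.

Besides the shell and the picture viewer there is one more tool, called after "Request:" as name(argument=value, ...) on one line, values as JSON. carry_out: Moves the arm, as the interface text tells. Its arguments: {"type":"object","properties":{"series":{"type":"array"},"force":{"type":"number"}},"required":["series"]}

```bash
mkdir -p pics
cat > h.py <<'E'
import numpy as np,cv2
from scipy.spatial.transform import Rotation as Ro
from plant import env
def snap(n):
    s=env.sense(); im=env.get_image(n)
    K=np.array([[im['fx'],0,im['cx']],[0,im['fy'],im['cy']],[0,0,1.]])
    if n=='wrist':
        T=np.eye(4);T[:3,:3]=Ro.from_euler('xyz',s['orientation'],degrees=True).as_matrix();T[:3,3]=s['tcp_pos']
        T=T@np.array(im['mount']);R=T[:3,:3].T;t=-R@T[:3,3]
    else: R=np.array(im['R']);t=np.array(im['t'])
    d=dict(img=im['img'],z=im['z_map'],K=K,D=np.array(im['D'],float),R=R,t=t.ravel())
    np.savez(f'pics/{n}_last.npz',**d); return d
def load(n): return dict(np.load(f'pics/{n}_last.npz'))
def ray(d,u,v):
    p=cv2.undistortPoints(np.array([[[u,v]]],float),d['K'],d['D'])[0,0]
    return np.array([p[0],p[1],1.])
def px(d,u,v):   # via depth
    z=np.median(d['z'][int(v)-1:int(v)+2,int(u)-1:int(u)+2]); return d['R'].T@(ray(d,u,v)*z-d['t'])
def pz(d,u,v,Z): # via plane z=Z
    r=d['R'].T@ray(d,u,v);c=-d['R'].T@d['t'];return c+r*(Z-c[2])/r[2]
def proj(d,X):
    return cv2.projectPoints(np.array([X],float),cv2.Rodrigues(d['R'])[0],d['t'],d['K'],d['D'])[0].ravel()
def save(name,img,box=None,s=1):
    if box: img=img[box[1]:box[3],box[0]:box[2]]
    cv2.imwrite(f'pics/{name}.png',cv2.resize(img,None,fx=s,fy=s,interpolation=cv2.INTER_CUBIC)[...,::-1])
E
python3 - <<'E'
from h import *
s=env.sense();print({k:np.round(v,2) for k,v in s.items()})
d=snap('top');save('top0',d['img'],s=1.5)
print(-d['R'].T@d['t'],d['R'])
d=snap('scene');save('scene0',d['img'],s=1.5)
print(-d['R'].T@d['t'])
E
```

```text
{'clock': np.float64(0.0), 'q': array([62.68, 20.6 , 86.6 , -0.  , 72.91, -6.59]), 'joint_vel': array([-0.  , -0.03,  0.01, -0.05, -0.04, -0.05]), 'effort': array([-0.000e+00, -5.276e+01, -2.786e+01, -0.000e+00,  1.000e-02,
        0.000e+00]), 'tcp_pos': array([212.06, 560.58, 247.46]), 'orientation': array([-1.7990e+02, -1.0000e-02,  1.5927e+02]), 'contact_force': array([ 0.08, -0.2 , -0.48]), 'moment': array([-0.02,  0.04,  0.  ]), 'gripper_force': np.float64(0.0), 'opening': np.float64(85.59)}
[ 428.8320835     9.78897716 1631.40793957] [[ 0.00784528 -0.9998291  -0.01673979]
 [-0.99497983 -0.00613485 -0.09988741]
 [ 0.09976765  0.0174394  -0.99485792]]
[1301.80951847  427.62202091  707.55061322]
```

View pics/top0.png

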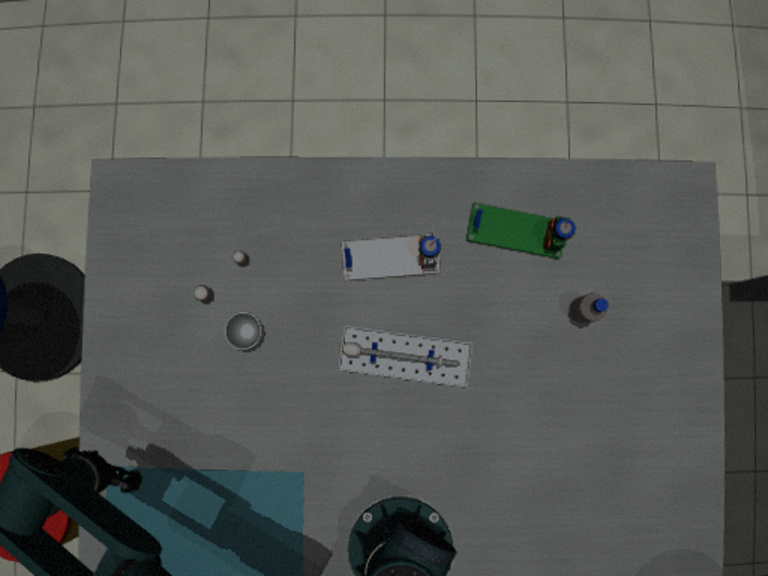

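View pics/scene0.png

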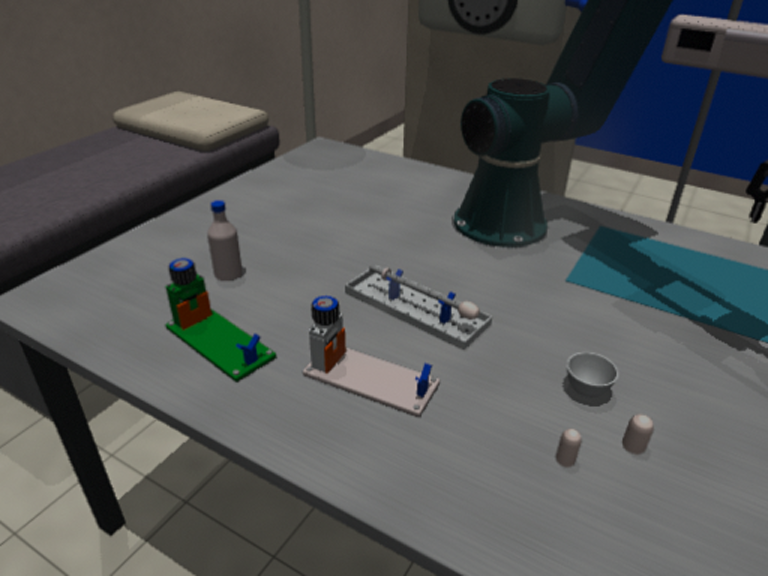

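The top view shows the white board (1.5x px) with saddle at (348,258) and knob at (430,245). The applicator lies in the tray from its head at (352,351) to its tail at (458,363). The scene view agrees.

Run:
```python
from h import *
d=load('top')
for n,(u,v),Z in [('head',(352,351),50),('tail',(458,363),50),('collar',(441,361),50),('saddle',(348,258),50),('knob',(431,243),134),('c1',(342,241),12),('c2',(345,279),12),('c4',(440,273),12)]:
    print(n,pz(d,u/1.5,v/1.5,Z).round(1),px(d,u/1.5,v/1.5).round(1))
```

```text
head [440.6 110.9  50. ] [440.5 109.9  66. ]
tail [ 416.  -121.3   50. ] [ 416.  -121.2   51.4]
collar [420.2 -84.1  50. ] [420.3 -83.3  62.9]
saddle [646.1 122.3  50. ] [647.  122.7  44. ]
knob [667.4 -57.9 134. ] [666.9 -57.8 136.9]
c1 [690.4 139.2  12. ] [691.9 140.    2.7]
c2 [603.3 131.1  12. ] [603.5 131.2  10.9]
c4 [618.3 -83.9  12. ] [619.4 -84.4   2.2]
```

```bash
cat >> h.py <<'E'
def to(P,yaw,s=None):
    s=s or env.sense();o=s['orientation']
    R=Ro.from_euler('xyz',o,degrees=True).as_matrix()
    R=Ro.from_euler('xyz',[180,0,o[2]],degrees=True).as_matrix()
    print('shift m',(R.T@(np.array(P)-s['tcp_pos'])/1000).round(4),'turn',round((o[2]-yaw+180)%360-180,2))
E
python3 - <<'E'
from h import *
to([560,10,360],84)
im=env.get_image('wrist');print(im['mount'],im['fx'])
E
```

```text
shift m [-0.5203 -0.3919 -0.1125] turn 75.27
[[-3.95836027e-04 -9.46380452e-01 -3.23053994e-01  8.23169735e+01]
 [ 9.99999913e-01 -4.17081377e-04 -3.46174249e-06  2.11730692e-01]
 [-1.31463679e-04 -3.23053967e-01  9.46380535e-01 -1.25708522e+02]
 [ 0.00000000e+00  0.00000000e+00  0.00000000e+00  1.00000000e+00]] 330.47040148514134
```

Run:
```python
from h import *
to([540,85,330],84)
```

```text
shift m [-0.475  -0.3289 -0.0823] turn 75.27
```

Request:
carry_out(series=[-0.04, -0.027, -0.007, 7, 0.085, -0.08, -0.055, -0.014, 14, 0.085, -0.12, -0.082, -0.021, 21, 0.085, -0.16, -0.11, -0.028, 28, 0.085, -0.2, -0.137, -0.035, 35, 0.085, -0.24, -0.165, -0.042, 42, 0.085, -0.28, -0.192, -0.049, 49, 0.085, -0.32, -0.22, -0.056, 56, 0.085, -0.36, -0.247, -0.063, 63, 0.085, -0.4, -0.275, -0.07, 70, 0.085, -0.44, -0.302, -0.077, 75.3, 0.085, -0.475, -0.329, -0.082, 75.3, 0.085])

```text
clock: 1.35
tcp_pos: [541.4, 83.2, 330.7]
orientation: [180.0, -0.0, 83.8]
contact_force: [1.7, 0.6, 0.6]
opening: 84.8
gripper_force: 0.0
```

Run:
```python
from h import *
s=env.sense();print(s['clock'],s['tcp_pos'],s['orientation'],s['joint_vel'])
d=snap('wrist');save('w1',d['img'],s=1.56)
```

```text
1.35 [541.36830459  83.23203003 330.65406609] [ 1.79964016e+02 -1.22812438e-03  8.37830335e+01] [-41.22552826  12.00281488 -22.193479     0.41368525  10.50859584
 -45.35566231]
```

View pics/w1.png

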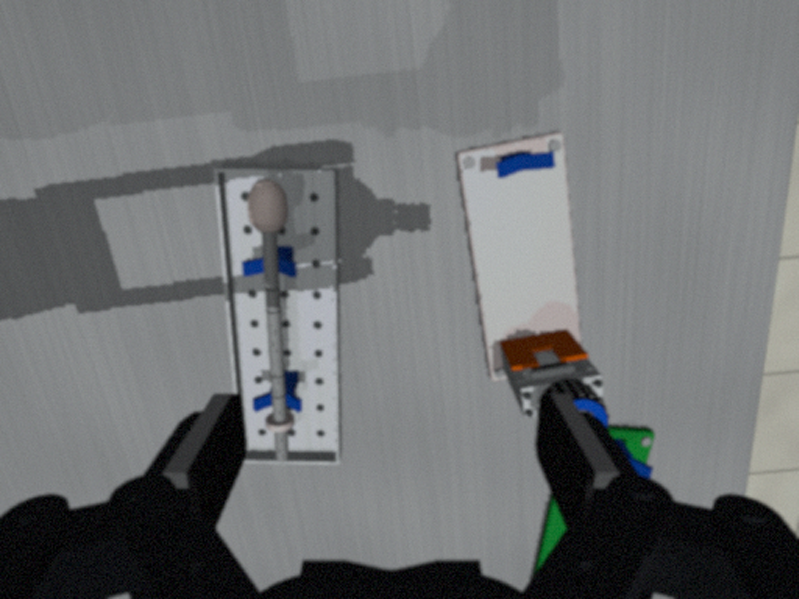

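The wrist view, at 1.56x, shows the shaft from the head at (268,205) to the collar at (280,422). The board's blue saddle is at (526,163) and the orange plate at (543,350).

Run:
```python
from h import *
d=load('wrist')
k=1.56
for n,(u,v),Z in [('shaft1',(271,290),50),('shaft2',(278,400),50),('collartop',(280,417),63),('c1',(458,153),12),('c2',(561,133),12),('c4',(491,379),12),('plateL',(499,339),66),('plateR',(572,331),66),('plateLf',(513,370),66),('sadL',(499,158),59),('sadR',(552,152),59)]:
    print(n,pz(d,u/k,v/k,Z).round(1),px(d,u/k,v/k).round(1))
s=env.sense()
a=pz(d,271/k,290/k,50)
```

```text
shaft1 [438.1  41.3  50. ] [440.   43.4  56.8]
shaft2 [425.3 -62.   50. ] [427.1 -58.6  55.9]
collartop [428.  -71.7  63. ] [425.8 -75.9  56. ]
c1 [604.7 131.6  12. ] [605.  131.4   9.7]
c2 [690.5 138.5  12. ] [690.7 138.4  11.3]
c4 [622.3 -83.   12. ] [624.  -88.6   1.9]
plateL [621.9 -16.4  66. ] [631.7 -41.5  12.2]
plateR [682.  -15.8  66. ] [700.  -40.8  12.4]
plateLf [632.6 -46.3  66. ] [632.9 -47.2  64.3]
sadL [629.3 128.3  59. ] [638.6 123.8  11.8]
sadR [669.  128.4  59. ] [669.5 128.2  57.2]
```

Run:
```python
from h import *
to([430.5,30,170],83.3)
```

```text
shift m [-0.06   -0.1091  0.1613] turn 0.45
```

Request:
carry_out(series=[-0.015, -0.027, 0.04, 0, 0.085, -0.03, -0.055, 0.08, 0, 0.085, -0.045, -0.082, 0.12, 0.4, 0.085, -0.06, -0.109, 0.161, 0.4, 0.085, -0.06, -0.109, 0.161, 0.4, 0.085, -0.06, -0.109, 0.161, 0.4, 0.085])

```text
clock: 2.0
tcp_pos: [423.4, 37.1, 168.2]
orientation: [-179.8, 0.0, 83.5]
contact_force: [0.2, -0.7, 0.8]
opening: 85.4
gripper_force: 0.0
```

Run:
```python
from h import *
s=env.sense();print(s['clock'],s['tcp_pos'],s['orientation'],abs(s['joint_vel']).max())
d=snap('wrist');save('w2',d['img'],s=1.56)
```

```text
2.0 [423.39986973  37.11544257 168.19551906] [-1.79787517e+02  8.40403243e-03  8.35305557e+01] 5.61426477144257
```

View pics/w2.png

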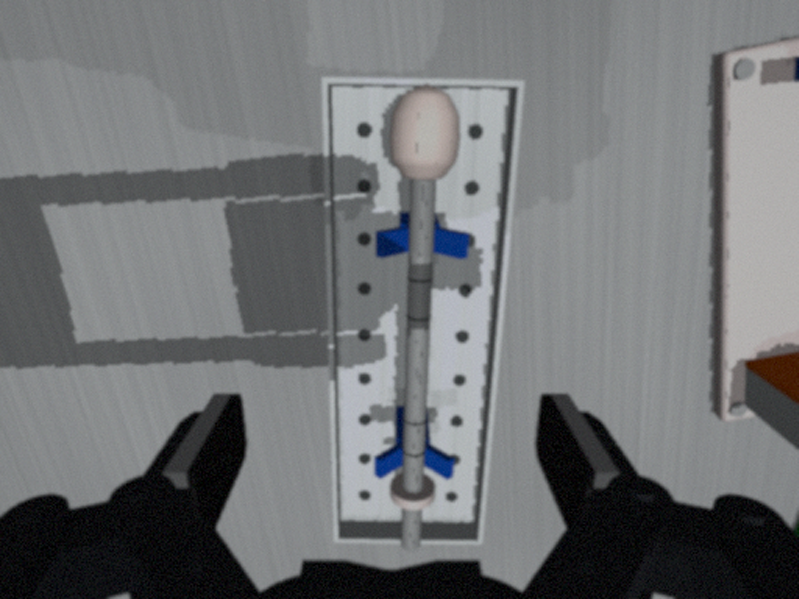

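The wrist camera is now over the tray. At 1.56x the shaft's centre line runs from (423,200) to (414,440), the collar is at (413,490), and the tail tip is at (411,548).

Run:
```python
from h import *
d=load('wrist');k=1.56
hsv=None
P=[]
for v in [190,220,340,380,420,450]:
    # shaft from depth: pixels in row with world z 50..60 near center
    r=int(v/k); us=[u for u in range(int(395/k),int(450/k)) if px(d,u,r)[2]>48 and px(d,u,r)[2]<62]
    u=np.mean(us); p=pz(d,u,r,50);P.append(p);print(v,u*k,len(us),p.round(1),px(d,u,r).round(1))
P=np.array(P);m=np.polyfit(P[:,1],P[:,0],1);print('ang',-np.degrees(np.arctan(m[0])),'x at y=-5',np.polyval(m,-5))
for n,(u,v),Z in [('collar far edge top',(413,474),63),('neartop',(413,488),63),('tailtip',(411,549),50),('headend',(425,87),50),('headstart',(422,180),56),('jawL',(222,395),50)]:
    print(n,pz(d,u/k,v/k,Z).round(1),px(d,u/k,v/k).round(1))
```

```text
190 422.76 17 [444.8  86.4  50. ] [444.5  87.3  56.1]
220 421.98 16 [443.   71.8  50. ] [442.8  73.   56.2]
340 418.08000000000004 15 [435.3  10.7  50. ] [435.2  13.4  55.9]
380 416.52000000000004 15 [432.2 -12.5  50. ] [432.3  -9.3  55.9]
420 414.96000000000004 15 [429.  -37.2  50. ] [429.1 -33.4  55.9]
450 417.3 30 [428.4 -56.4  50. ] [428.5 -51.9  56.1]
ang -6.879743910750534 x at y=-5 433.576601724666
collar far edge top [424.9 -62.4  63. ] [424.6 -67.9  56. ]
neartop [424.  -71.5  63. ] [423.7 -77.1  56.3]
tailtip [ 417.8 -126.9   50. ] [ 418.2 -121.1   55.7]
headend [449.9 130.6  50. ] [449.8 130.5  51.8]
headstart [444.5  91.2  56. ] [444.5  91.2  55.7]
jawL [327.3 -10.5  50. ] [379.5  53.  169.2]
```

Run:
```python
from h import *
d=load('wrist');k=1.56
for v in(498,503,508): print(pz(d,413/k,v/k,63).round(1))
s=env.sense();print(s['tcp_pos'],s['orientation'])
to([432.5,-10,48],82.7)
```

```text
[423.3 -78.2  63. ]
[423.  -81.6  63. ]
[422.7 -85.   63. ]
[426.08720881  37.1176206  169.55711162] [ 1.79961788e+02 -2.11336503e-03  8.35521248e+01]
shift m [-0.0461  0.0117  0.1216] turn 0.85
```

Request:
carry_out(series=[-0.024, 0.006, 0.0, 0.8, 0.085, -0.046, 0.012, 0.03, 0.8, 0.085, -0.046, 0.012, 0.05, 0.8, 0.085, -0.046, 0.012, 0.05, 0.8, 0.085, -0.046, 0.012, 0.05, 0.8, 0.085, -0.046, 0.012, 0.05, 0.8, 0.085])

```text
clock: 2.65
tcp_pos: [434.0, -9.8, 120.7]
orientation: [179.8, 0.0, 82.8]
contact_force: [0.2, 0.5, 0.8]
opening: 84.8
gripper_force: 0.0
```

Run:
```python
from h import *
for i in range(2):
    s=env.sense();print(s['clock'],s['tcp_pos'],s['orientation'][2],abs(s['joint_vel']).max()); d=snap('wrist')
P=[]
for r in range(100,300,10):
    us=[u for u in range(200,320) if 49<px(d,u,r)[2]<60]
    if us: P.append(np.r_[r,np.mean(us),len(us),pz(d,np.mean(us),r,50)])
print(np.array(P).round(1)); to([432.5,-10,48],82.7)
```

```text
2.65 [434.01427588  -9.79980661 120.70080892] 82.81823949236396 0.5047780777475106
2.7 [433.75743023  -9.79167803 120.64754225] 82.82025192126444 0.6257520915409325
[[100.  246.   75.  441.2  59.4  50. ]
 [110.  246.   21.  440.4  53.8  50. ]
 [120.  246.   21.  439.7  48.1  50. ]
 [130.  246.   21.  438.9  42.3  50. ]
 [140.  246.5  20.  438.5  36.3  50. ]
 [150.  246.5  20.  437.7  30.3  50. ]
 [160.  246.5  20.  436.9  24.1  50. ]
 [170.  246.   19.  435.8  17.9  50. ]
 [180.  246.   19.  434.9  11.5  50. ]
 [190.  246.   19.  434.1   5.   50. ]
 [200.  246.   19.  433.2  -1.7  50. ]
 [210.  246.   19.  432.3  -8.5  50. ]
 [220.  246.5  18.  431.7 -15.5  50. ]
 [230.  246.5  18.  430.8 -22.7  50. ]
 [240.  246.5  18.  429.8 -29.9  50. ]
 [250.  246.5  18.  428.9 -37.4  50. ]
 [260.  246.5  18.  427.9 -45.   50. ]
 [270.  246.5  18.  426.9 -52.8  50. ]
 [280.  246.8  62.  426.1 -60.8  50. ]
 [290.  246.   55.  424.4 -68.9  50. ]]
shift m [-0.0004 -0.0009  0.0725] turn 0.12
```

Request:
carry_out(series=[0, -0.0016, 0.03, 0, 0.085, 0, -0.0016, 0.06, 0, 0.085, 0, -0.0016, 0.072, 0, 0.085, 0, -0.0016, 0.072, 0, 0.085, 0, -0.0016, 0.072, 0, 0.04, 0, -0.0016, 0.072, 0, 0.02, 0, -0.0016, 0.072, 0, 0.0, 0, -0.0016, 0.072, 0, 0.0, 0, -0.0016, 0.072, 0, 0.0, 0, -0.0016, 0.072, 0, 0.0, 0, -0.0016, 0.072, 0, 0.0, 0, -0.0016, 0.072, 0, 0.0], force=40)

```text
clock: 3.95
tcp_pos: [431.2, -9.9, 47.7]
orientation: [179.9, 0.0, 82.8]
contact_force: [0.3, 0.5, 6.6]
opening: 10.8
gripper_force: 39.1
```

Run:
```python
from h import *
to([650.7,97.5,150],94.7)
```

```text
shift m [ 0.1342  0.2042 -0.1023] turn -11.94
```

Request:
carry_out(series=[0, 0, -0.015, 0, 0, 0, 0, -0.04, 0, 0, 0, 0, -0.07, 0, 0, 0.015, 0.02, -0.102, 0, 0, 0.04, 0.06, -0.102, -3, 0, 0.065, 0.1, -0.102, -6, 0, 0.09, 0.14, -0.102, -9, 0, 0.115, 0.18, -0.102, -11, 0, 0.134, 0.204, -0.102, -12, 0, 0.134, 0.204, -0.102, -12, 0, 0.134, 0.204, -0.102, -12, 0, 0.134, 0.204, -0.102, -12, 0])

```text
clock: 5.15
tcp_pos: [648.0, 97.1, 148.3]
orientation: [-179.8, 0.0, 94.8]
contact_force: [0.2, -0.2, -2.6]
opening: 10.3
gripper_force: 39.5
```

Run:
```python
from h import *
s=env.sense();print(s['clock'],s['tcp_pos'],s['orientation'],abs(s['joint_vel']).max(),s['opening'],s['contact_force'],s['moment'])
d=snap('wrist');save('w3',d['img'],s=1.56)
```

```text
5.15 [647.9560252   97.06322002 148.30055294] [-1.79809136e+02  1.00398816e-02  9.47568142e+01] 0.6942420087142005 10.338758114110577 [ 0.20632903 -0.15884458 -2.60176543] [-0.02130235  0.00207323 -0.01336091]
```

View pics/w3.png

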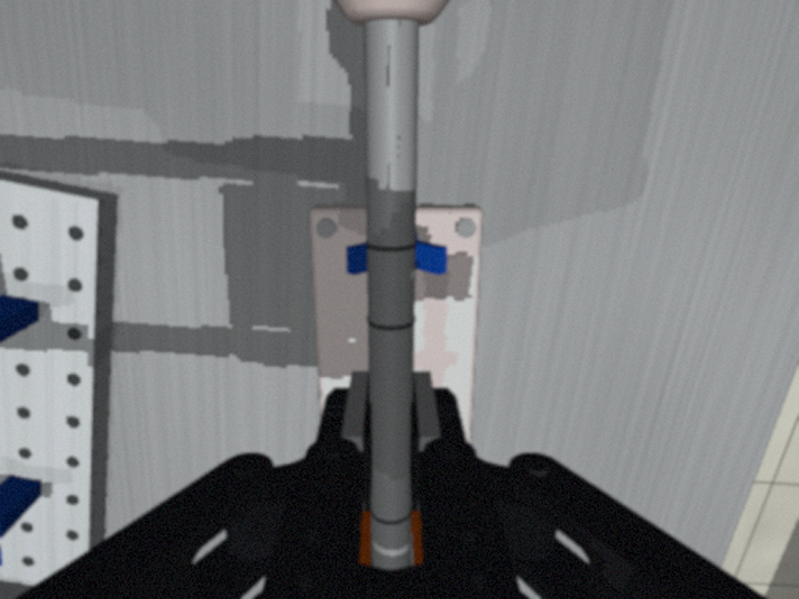

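The wrist view shows the shaft held straight along the tool axis. At 1.56x the saddle's blue tips are at (347,245) and (447,248), the board's far corners at (312,210) and (481,207), and the orange plate is half hidden at (391,540).

Run:
```python
from h import *
d=load('wrist');k=1.56
img=d['img'].astype(int)
for n,(u,v),Z in [('cL',(312,210),12),('cR',(481,207),12),('eL',(318,370),12),('eR',(472,410),12),('sL',(347,245),59),('sL2',(348,272),50),('sR',(447,247),59),('sR2',(446,273),50),('plL',(360,515),66),('plR',(420,515),66)]:
    print(n,pz(d,u/k,v/k,Z).round(1),px(d,u/k,v/k).round(1))
# blue saddle point cloud
m=(img[...,2]>img[...,0]+50)&(img[...,2]>80); m[:,:200]=0
C=np.array([px(d,u,v) for v,u in zip(*np.where(m))]); C=C[(C[:,2]>20)&(C[:,2]<70)]
print(len(C),C.min(0),C.max(0)); T=C[C[:,2]>54]; print(T.min(0),T.max(0),T.mean(0)); to([0,0,0],0) if 0 else None
# shaft held: centre at several rows, top z
for r in (60,100,130,180,220): 
    us=[u for u in range(215,290) if px(d,u,r)[2]>140]; print(r,np.mean(us),len(us),px(d,np.mean(us),r).round(1))
# board edge
for r in range(138,260,20):
    w=[u for u in range(190,320) if abs(px(d,u,r)[2]-12)<6]
    print(r,px(d,w[0],r).round(1),px(d,w[-1],r).round(1))
```

```text
cL [605.5 131.8  12. ] [605.3 131.5  10.4]
cR [691.1 140.5  12. ] [693.1 138.8   1. ]
eL [611.9  41.3  12. ] [6.106e+02 3.520e+01 6.000e-01]
eR [702.3  22.8  12. ] [702.5  22.3  11.2]
sL [627.5 126.7  59. ] [624.3 115.1  12.3]
sL2 [628.1 112.   50. ] [628.5 114.   56.7]
sR [670.2 129.4  59. ] [670.6 128.6  55.6]
sR2 [672.3 115.2  50. ] [677.3 104.5  12.7]
plL [642.1  -9.5  66. ] [642.2  92.2 177.7]
plR [672.1  -6.9  66. ] [656.6  90.4 174.4]
491 [627.82961181 114.98566478  49.02489613] [670.77804747 129.28347311  59.84227304]
[627.82961181 114.98566478  54.01384893] [670.77804747 129.28347311  59.84227304] [651.88844436 122.00398978  57.58006167]
60 250.5 34 [641.7 184.6 156.5]
100 251.0 33 [642.9 171.7 156.3]
130 250.5 32 [643.6 161.4 156.1]
180 250.5 30 [645.1 142.9 156.3]
220 250.5 30 [646.5 126.5 156.1]
138 [603.7 128.6   9.9] [692.5 136.1  10.3]
158 [604.9 112.    9.1] [694.1 119.6   9.9]
178 [607.4  95.6  11.3] [695.4 102.7  10.6]
198 [608.9  77.9  11.4] [697.2  84.8  10. ]
218 [610.3  59.1  10.6] [698.9  66.1   9.7]
238 [611.9  39.5  10.3] [700.7  46.8   9.8]
258 [613.6  19.6  10.7] [701.4  27.1  11. ]
```

Request:
carry_out(series=[0, 0.0022, 0.02, -0.2, 0, 0, 0.0022, 0.05, -0.2, 0, 0, 0.0022, 0.08, -0.2, 0, 0, 0.0022, 0.093, -0.2, 0, 0, 0.0022, 0.093, -0.2, 0, 0, 0.0022, 0.093, -0.2, 0, 0, 0.0022, 0.093, -0.2, 0])

```text
clock: 5.9
tcp_pos: [653.4, 97.6, 58.1]
orientation: [179.8, 0.0, 95.0]
contact_force: [0.2, -0.0, -2.2]
opening: 10.4
gripper_force: 39.5
```

Run:
```python
from h import *
s=env.sense();print(s['clock'],s['tcp_pos'],s['orientation'],abs(s['joint_vel']).max(),s['contact_force'],s['moment'])
d=snap('wrist');img=d['img'].astype(int)
m=(img[...,2]>img[...,0]+50)&(img[...,2]>80); m[:,:170]=0;m[:,350:]=0
C=np.array([px(d,u,v) for v,u in zip(*np.where(m))]); C=C[(C[:,2]>35)&(C[:,2]<70)]
x0=C[C[:,2]>55];print(x0.min(0),x0.max(0))
for r in range(40,230,20):
    us=[u for u in range(215,290) if px(d,u,r)[2]>52]; print(r,np.mean(us),len(us),pz(d,np.mean(us),r,57).round(1),px(d,np.mean(us),r).round(1))
```

```text
5.9 [653.37512892  97.62208891  58.08162143] [1.79831329e+02 1.14065960e-02 9.49619152e+01] 0.2406427084515215 [ 0.15822033 -0.02648695 -2.21594305] [ 0.05823189 -0.0155728   0.00101553]
[627.14075097 114.36484939  55.00282342] [670.69067974 129.41201745  60.46458896]
40 251.0 35 [646.3 192.1  57. ] [646.4 191.2  66.6]
60 250.5 34 [646.7 185.5  57. ] [646.7 185.1  66.3]
80 250.5 34 [647.3 178.7  57. ] [647.3 178.8  66.3]
100 251.0 33 [648.1 171.7  57. ] [648.  172.3  66.2]
120 250.5 32 [648.6 164.3  57. ] [648.4 165.5  66.1]
140 250.5 32 [649.2 156.7  57. ] [649.  158.5  66.9]
160 250.5 32 [649.9 148.8  57. ] [649.7 151.2  66.6]
180 250.5 30 [650.6 140.6  57. ] [650.4 143.3  65.9]
200 250.5 30 [651.4 132.   57. ] [651.  135.5  66.3]
220 259.32758620689657 58 [655.8 123.4  57. ] [655.3 126.8  64.6]
```

Request:
carry_out(series=[0, -0.003, 0, 0, 0, 0, -0.003, 0.003, 0, 0, 0, -0.003, 0.006, 0, 0, 0, -0.003, 0.006, 0, 0, 0, -0.003, 0.006, 0, 0])

```text
clock: 6.45
tcp_pos: [648.9, 97.4, 50.0]
orientation: [-180.0, 0.0, 95.0]
contact_force: [0.6, -0.4, -3.0]
opening: 10.2
gripper_force: 39.5
```

```bash
cat > chk.py <<'E'
from h import *
s=env.sense();print(s['clock'],s['tcp_pos'],s['orientation'],abs(s['joint_vel']).max(),s['contact_force'],s['moment'])
d=snap('wrist')
P=np.array([px(d,np.mean([u for u in range(215,290) if px(d,u,r)[2]>52]),r) for r in range(50,205,10)])
m=np.polyfit(P[:,1],P[:,0],1);print('ang',-np.degrees(np.arctan(m[0])),'x@122',np.polyval(m,122),'zaxis',np.median(P[:,2])-6, 'slope z',np.polyfit(P[:,1],P[:,2],1)[0])
s=env.sense();print(s['tcp_pos'])
E
python3 chk.py
```

```text
6.45 [648.94432976  97.38995759  50.04648673] [-1.79972311e+02  4.44913509e-03  9.49697537e+01] 0.316200047369482 [ 0.60579471 -0.44879458 -2.99084065] [-0.02250854  0.00796617  0.00722794]
ang 4.884871313383739 x@122 647.7482035871515 zaxis 52.09201628885751 slope z 0.004099734835427623
[649.0596742   97.42551705  50.15342766]
```

Request:
carry_out(series=[0, 0.001, 0.0, 0, 0, 0, 0.001, 0.001, 0, 0, 0, 0.001, 0.0015, 0, 0, 0, 0.001, 0.0015, 0, 0, 0, 0.001, 0.0015, 0, 0])

```text
clock: 7.0
tcp_pos: [650.0, 97.5, 48.8]
orientation: [-180.0, 0.0, 95.0]
contact_force: [-0.6, 0.3, -2.3]
opening: 10.8
gripper_force: 39.5
```

```bash
python3 chk.py
```

```text
7.0 [650.0439665   97.47125842  48.7536988 ] [-1.79992170e+02  6.02052468e-03  9.49699023e+01] 0.09273163691634484 [-0.59788804  0.34323522 -2.34417532] [ 0.04928548 -0.00185042 -0.01059051]
ang 4.830239104952464 x@122 648.81233668536 zaxis 50.649218259359415 slope z 0.0038357540158961553
[650.07826819  97.5015702   48.8043561 ]
```

Request:
carry_out(series=[0, 0, 0.0007, 0, 0, 0, 0, 0.0007, 0, 0, 0, 0, 0.0007, 0, 0])

```text
clock: 7.35
tcp_pos: [650.1, 97.5, 48.1]
orientation: [-180.0, 0.0, 95.0]
contact_force: [0.5, 0.1, -3.5]
opening: 10.8
gripper_force: 39.5
```

Request:
carry_out(series=[0, 0, 0.0006, 0, 0, 0, 0, 0.0006, 0, 0, 0, 0, 0.0006, 0, 0])

```text
clock: 7.65
tcp_pos: [650.2, 97.5, 47.7]
orientation: [180.0, 0.0, 95.0]
contact_force: [-0.3, -1.1, -0.6]
opening: 10.7
gripper_force: 39.7
```

Request:
carry_out(series=[-0.004, 0, 0, 0, 0, -0.008, 0, 0, 0, 0, -0.012, 0, 0, 0, 0, -0.016, 0, 0, 0, 0, -0.02, 0, 0, 0, 0, -0.022, 0, 0, 0, 0, -0.022, 0, 0, 0, 0])

```text
clock: 8.35
tcp_pos: [652.1, 74.8, 47.5]
orientation: [180.0, 0.0, 95.0]
contact_force: [0.9, -1.0, -0.5]
opening: 10.8
gripper_force: 39.7
```

Request:
carry_out(series=[-0.002, 0, 0, 0, 0, -0.004, 0, 0, 0, 0, -0.006, 0, 0, 0, 0, -0.008, 0, 0, 0, 0, -0.01, 0, 0, 0, 0, -0.012, 0, 0, 0, 0, -0.012, 0, 0, 0, 0])

```text
clock: 9.05
tcp_pos: [653.1, 63.6, 47.8]
orientation: [180.0, -0.0, 95.0]
contact_force: [-0.6, 3.5, 2.8]
opening: 10.4
gripper_force: 39.9
```

Request:
carry_out(series=[0, 0, -0.0006, 0, 0, 0, 0, -0.0006, 0, 0, 0, 0, -0.0006, 0, 0])

```text
clock: 9.35
tcp_pos: [653.0, 63.1, 47.9]
orientation: [-180.0, 0.0, 95.0]
contact_force: [0.2, 0.3, -0.4]
opening: 10.3
gripper_force: 39.7
```

```bash
python3 chk.py
python3 - <<'E'
from h import *
d=load('wrist');save('w4',d['img'],s=1.56)
E
```

```text
9.35 [653.03864808  63.08212804  47.94520161] [-1.79987524e+02  4.60313112e-02  9.49787117e+01] 0.11480009519210371 [ 0.19855478  0.31623639 -0.36469592] [-0.02668331 -0.05940395  0.03049587]
ang 5.203056682888293 x@122 649.1810369043037 zaxis 50.12853199372344 slope z 0.001524968575673403
[653.08906118  63.09572177  47.97353591]
```

View pics/w4.png

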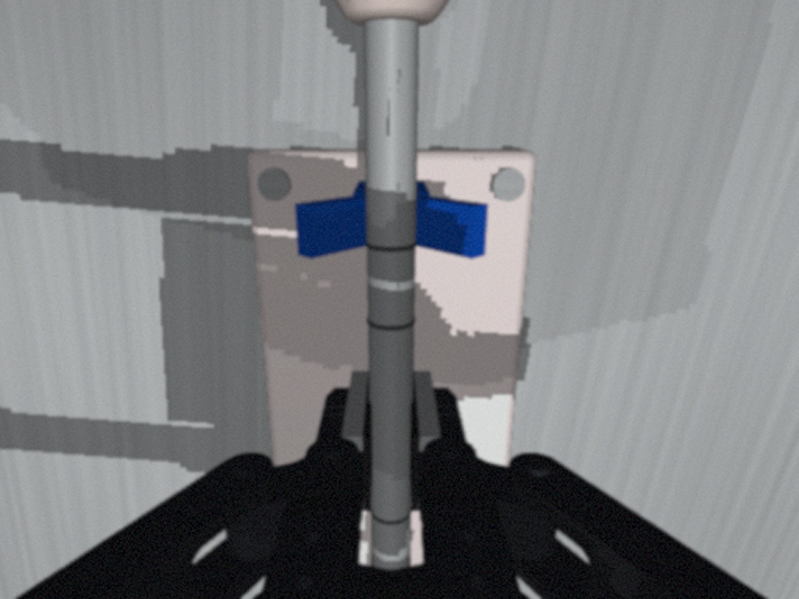

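The wrist view shows the shaft centred in the saddle: blue tips at x = 297 and 487, shaft at 391.

Request:
carry_out(series=[-0.002, 0, 0, 0, 0, -0.004, 0, 0, 0, 0, -0.006, 0, 0, 0, 0, -0.008, 0, 0, 0, 0, -0.01, 0, 0, 0, 0, -0.01, 0, 0, 0, 0])

```text
clock: 10.0
tcp_pos: [653.9, 53.1, 48.1]
orientation: [-180.0, 0.0, 95.0]
contact_force: [0.9, -0.1, -1.9]
opening: 10.6
gripper_force: 39.6
```

Request:
carry_out(series=[-0.002, 0, 0, 0, 0, -0.004, 0, 0, 0, 0, -0.006, 0, 0, 0, 0, -0.008, 0, 0, 0, 0, -0.01, 0, 0, 0, 0, -0.011, 0, 0, 0, 0, -0.011, 0, 0, 0, 0])

```text
clock: 10.7
tcp_pos: [654.8, 42.4, 48.1]
orientation: [-180.0, 0.0, 95.0]
contact_force: [0.7, -0.5, -1.8]
opening: 10.3
gripper_force: 39.6
```

Request:
carry_out(series=[-0.001, 0, 0, 0, 0, -0.002, 0, 0, 0, 0, -0.003, 0, 0, 0, 0, -0.003, 0, 0, 0, 0])

```text
clock: 11.1
tcp_pos: [655.1, 39.5, 48.1]
orientation: [-180.0, 0.0, 95.0]
contact_force: [0.2, -0.3, -1.4]
opening: 10.3
gripper_force: 39.6
```

Request:
carry_out(series=[-0.0005, 0, 0, 0, 0, -0.001, 0, 0, 0, 0, -0.001, 0, 0, 0, 0])

```text
clock: 11.4
tcp_pos: [655.1, 38.6, 48.1]
orientation: [-180.0, 0.0, 95.0]
contact_force: [0.5, 0.2, -2.0]
opening: 10.6
gripper_force: 39.6
```

Request:
carry_out(series=[-0.0005, 0, 0, 0, 0, -0.001, 0, 0, 0, 0, -0.001, 0, 0, 0, 0])

```text
clock: 11.7
tcp_pos: [655.3, 37.6, 48.1]
orientation: [-180.0, 0.0, 95.0]
contact_force: [-0.2, -1.3, -3.0]
opening: 10.6
gripper_force: 39.6
```

Request:
carry_out(series=[-0.0005, 0, 0, 0, 0, -0.001, 0, 0, 0, 0, -0.001, 0, 0, 0, 0])

```text
clock: 12.0
tcp_pos: [655.3, 36.6, 48.1]
orientation: [-180.0, 0.0, 95.0]
contact_force: [0.3, -0.4, -3.2]
opening: 10.6
gripper_force: 39.6
```

Request:
carry_out(series=[-0.0005, 0, 0, 0, 0, -0.001, 0, 0, 0, 0, -0.001, 0, 0, 0, 0])

```text
clock: 12.3
tcp_pos: [655.3, 36.4, 48.1]
orientation: [-180.0, -0.1, 95.0]
contact_force: [0.2, 4.7, -2.0]
opening: 10.6
gripper_force: 39.6
```

Request:
carry_out(series=[0, 0, 0.0003, 0, 0, 0, 0, 0.0003, 0, 0, 0, 0, 0.0003, 0, 0.02, 0, 0, 0.0003, 0, 0.04, 0, 0, 0.0003, 0, 0.06, 0, 0, 0.0003, 0, 0.06, 0, 0, 0.0003, 0, 0.06, 0, 0, -0.03, 0, 0.06, 0, 0, -0.075, 0, 0.06, 0, 0, -0.12, 0, 0.07, 0, 0, -0.15, 0, 0.07, 0, 0, -0.15, 0, 0.07])

```text
clock: 13.5
tcp_pos: [658.9, 35.5, 203.9]
orientation: [179.4, 0.1, 95.0]
contact_force: [0.1, -0.0, 0.7]
opening: 70.0
gripper_force: 0.0
```

Request:
carry_out(series=[0.01, 0, 0, 0, 0.085, 0.01, 0, 0, 0, 0.085, 0.01, 0, 0, 0, 0.085, 0.01, 0, 0, 0, 0.085])

```text
clock: 13.9
tcp_pos: [653.7, 45.8, 196.5]
orientation: [-179.8, -0.0, 95.0]
contact_force: [-0.1, -0.1, -0.4]
opening: 85.1
gripper_force: 0.0
```

Run:
```python
from h import *
s=env.sense();print(s['clock'],s['tcp_pos'],s['orientation'],abs(s['joint_vel']).max(),s['contact_force'],s['moment'])
d=snap('wrist');save('w5',d['img'],s=1.56)
```

```text
13.9 [653.74114236  45.79589512 196.49347094] [-1.79838214e+02 -6.13152776e-03  9.49870776e+01] 0.5300318177580986 [-0.13346602 -0.05825321 -0.4061815 ] [ 0.01196581  0.01275803 -0.0368809 ]
```

View pics/w5.png

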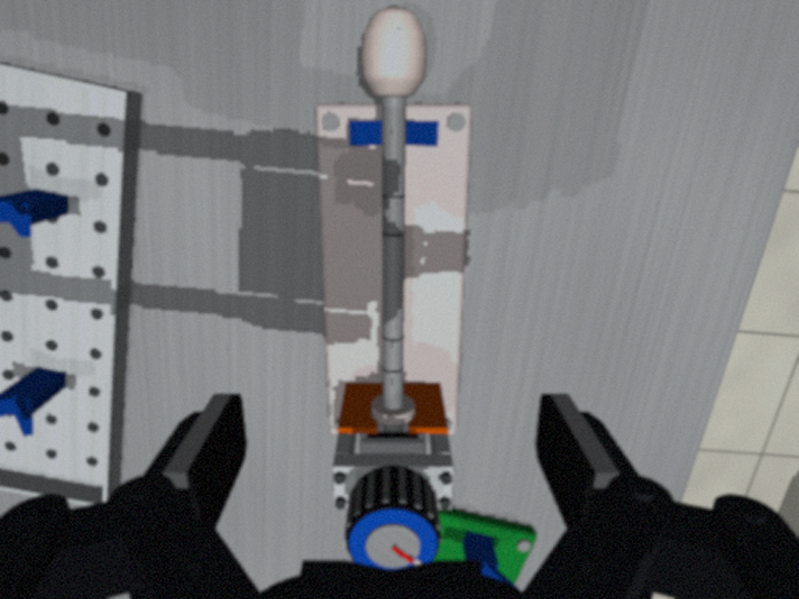

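The wrist view shows the collar at (392,408) against the orange plate and the shaft in the saddle. The knob's top is at about (393,543), with its marks together near (412,558).

Run:
```python
from h import *
d=load('wrist');k=1.56
for n,(u,v),Z in [('knob c',(393,543),134),('L',(347,540),134),('R',(439,540),134),('top',(393,507),134),('mark',(415,561),134),('collar rim',(392,413),63),('notchtop',(360,432),66)]:
    print(n,pz(d,u/k,v/k,Z).round(1),px(d,u/k,v/k).round(1))
to([664.5,-57.2,200],0)
```

```text
knob c [664.7 -57.5 134. ] [664.5 -55.8 135.8]
L [643.3 -57.6 134. ] [643.3 -58.2 133.5]
R [685.7 -53.9 134. ] [685.8 -54.1 133.7]
top [662.8 -36.9 134. ] [662.8 -36.9 133.9]
mark [675.9 -67.4 134. ] [675.7 -65.8 135.5]
collar rim [662.  -32.5  63. ] [662.2 -34.3  60.1]
notchtop [644.5 -44.9  66. ] [644.5 -44.6  66.4]
shift m [-0.1034  0.0016 -0.0032] turn 94.98
```

Request:
carry_out(series=[-0.01, 0, 0, -8.5, 0.085, -0.02, 0, 0, -17, 0.085, -0.03, 0, 0, -25.5, 0.085, -0.045, 0.001, 0, -34, 0.085, -0.06, 0.001, 0, -42.5, 0.085, -0.075, 0.001, 0, -51, 0.085, -0.09, 0.001, 0, -59.5, 0.085, -0.103, 0.0015, 0, -68, 0.085, -0.103, 0.0015, 0, -76.5, 0.085, -0.103, 0.0015, 0, -85, 0.085, -0.103, 0.0015, 0, -90, 0.085, -0.103, 0.0015, 0, -90, 0.085])

```text
clock: 15.15
tcp_pos: [664.8, -57.0, 197.5]
orientation: [180.0, -0.1, -175.0]
contact_force: [0.5, -0.7, 0.1]
opening: 85.2
gripper_force: 0.0
```

Request:
carry_out(series=[0, 0, 0, -8.5, 0.085, 0, 0, 0, -17, 0.085, 0, 0, 0, -25.5, 0.085, 0, 0, 0, -34, 0.085, 0, 0, 0, -42.5, 0.085, 0, 0, 0, -50, 0.085, 0, 0, 0, -50, 0.085, 0, 0, 0, -50, 0.085, 0, 0, 0, -50, 0.085])

```text
clock: 16.05
tcp_pos: [665.0, -56.8, 197.9]
orientation: [180.0, -0.0, -125.2]
contact_force: [-0.3, -0.7, 1.0]
opening: 85.0
gripper_force: 0.0
```

Run:
```python
from h import *
s=env.sense();print(s['q'],abs(s['joint_vel']).max(),s['tcp_pos'],s['orientation']); to([664.5,-57.2,120],s['orientation'][2])
```

```text
[-1.08050520e+01  2.85508940e+01  8.08166043e+01 -5.13198635e-03
  7.06476739e+01 -1.55575912e+02] 1.0673419738968044 [664.97068893 -56.79771876 197.94217724] [ 1.79988187e+02 -1.06818495e-02 -1.25227438e+02]
shift m [0.0006 0.0002 0.0779] turn 0.0
```

Request:
carry_out(series=[0.0005, 0, 0.025, 0, 0.085, 0.0005, 0, 0.05, 0, 0.085, 0.0005, 0, 0.07, 0, 0.085, 0.0005, 0, 0.077, 0, 0.085, 0.0005, 0, 0.077, 0, 0.085, 0.0005, 0, 0.077, 0, 0.085])

```text
clock: 16.65
tcp_pos: [665.4, -57.3, 122.0]
orientation: [-179.9, 0.0, -125.1]
contact_force: [-0.1, 0.0, 0.6]
opening: 85.3
gripper_force: 0.0
```

Run:
```python
from h import *
s=env.sense();print(abs(s['joint_vel']).max(),s['tcp_pos']); to([664.5,-57.2,120],s['orientation'][2])
```

```text
0.655198160616254 [665.42837806 -57.34883393 121.98498235]
shift m [0.0004 0.0008 0.002 ] turn 0.0
```

Request:
carry_out(series=[0.0004, 0.0008, 0.0015, 0, 0.085, 0.0004, 0.0008, 0.0015, 0, 0.06, 0.0004, 0.0008, 0.0015, 0, 0.045, 0.0004, 0.0008, 0.0015, 0, 0.03, 0.0004, 0.0008, 0.0015, 0, 0.03, 0.0004, 0.0008, 0.0015, 0, 0.03, 0.0004, 0.0008, 0.0015, 0, 0.03, 0.0004, 0.0008, 0.0015, 0, 0.03], force=60)

```text
clock: 17.45
tcp_pos: [664.0, -57.1, 120.3]
orientation: [-180.0, 0.0, -125.0]
contact_force: [-1.5, 1.1, 5.3]
opening: 42.7
gripper_force: 60.5
```

```bash
cat > m.py <<'E'
from h import *
s=env.sense();print(s['clock'],'v',abs(s['joint_vel']).max().round(2),s['tcp_pos'].round(2),'yaw',s['orientation'][2].round(2),'q6',s['q'][5].round(1),'F',s['contact_force'].round(2),'M',s['moment'].round(3),'op',s['opening'])
E
python3 m.py
```

```text
17.45 v 0.11 [664.   -57.06 120.31] yaw -125.03 q6 -155.8 F [-1.53  1.14  5.33] M [ 0.052  0.289 -0.01 ] op 42.743372137976394
```

Request:
carry_out(series=[0, 0, 0, 6, 0.03, 0, 0, 0, 12, 0.03, 0, 0, 0, 18, 0.03, 0, 0, 0, 24, 0.03, 0, 0, 0, 30, 0.03, 0, 0, 0, 36, 0.03, 0, 0, 0, 42, 0.03, 0, 0, 0, 48, 0.03, 0, 0, 0, 54, 0.03, 0, 0, 0, 60, 0.03, 0, 0, 0, 66, 0.03, 0, 0, 0, 70, 0.03])

```text
clock: 18.65
tcp_pos: [664.3, -57.8, 120.4]
orientation: [-179.9, 0.1, 164.8]
contact_force: [-1.6, -3.1, 4.4]
opening: 42.1
gripper_force: 60.3
```

```bash
python3 m.py
```

```text
18.65 v 37.86 [664.33 -57.84 120.38] yaw 164.77 q6 -85.6 F [-1.62 -3.07  4.37] M [-0.325  0.204  0.035] op 42.13076103670975
```

Request:
carry_out(series=[0, 0, 0, 5, 0.03, 0, 0, 0, 10, 0.03, 0, 0, 0, 15, 0.03])

```text
clock: 18.95
tcp_pos: [664.2, -58.1, 120.3]
orientation: [-179.9, 0.1, 149.8]
contact_force: [-1.9, -2.8, 4.0]
opening: 42.6
gripper_force: 60.3
```

```bash
sed -i "s/,'op'/,'eff',s['effort'].round(3)[3:],'op'/" m.py; python3 m.py
```

```text
18.95 v 49.42 [664.21 -58.06 120.34] yaw 149.79 q6 -70.6 F [-1.88 -2.84  4.01] M [-0.45   0.278  0.096] eff [ 1.023 -0.33  -0.995] op 42.64489956658446
```

Request:
carry_out(series=[0, 0, 0, 5, 0.03, 0, 0, 0, 10, 0.03, 0, 0, 0, 15, 0.03])

```text
clock: 19.25
tcp_pos: [664.1, -58.2, 120.3]
orientation: [-179.9, 0.1, 134.8]
contact_force: [-2.5, -3.0, 5.0]
opening: 42.6
gripper_force: 60.3
```

```bash
python3 m.py
```

```text
19.25 v 49.32 [664.11 -58.2  120.34] yaw 134.79 q6 -55.6 F [-2.46 -2.99  5.05] M [-0.51   0.328  0.045] eff [ 1.2   -0.43  -0.993] op 42.62092106197041
```

Request:
carry_out(series=[0, 0, 0, 5, 0.03, 0, 0, 0, 10, 0.03, 0, 0, 0, 15, 0.03, 0, 0, 0, 20, 0.03])

```text
clock: 19.65
tcp_pos: [663.9, -58.4, 120.4]
orientation: [-180.0, 0.1, 114.8]
contact_force: [-2.6, -4.5, 6.2]
opening: 42.9
gripper_force: 60.4
```

```bash
python3 m.py
```

```text
19.65 v 49.46 [663.91 -58.36 120.35] yaw 114.8 q6 -35.6 F [-2.63 -4.47  6.16] M [-0.588  0.364  0.066] eff [ 1.383 -0.616 -0.991] op 42.881826607262276
```

```bash
python3 - <<'E'
from h import *
d=snap('wrist');save('w6',d['img'],(180,200,340,360),3.5)
E
python3 m.py
```

```text
19.7 v 8.53 [663.91 -58.35 120.34] yaw 114.51 q6 -35.3 F [-2.42 -4.05  5.81] M [-0.636  0.407 -0.218] eff [ 1.233 -0.582 -0.311] op 42.777987102378425
```

View pics/w6.png

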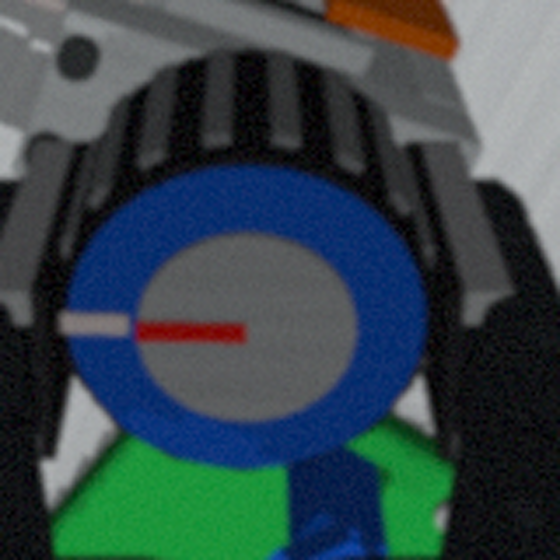

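The crop shows white mark (95,323) and red mark (190,332) still aligned, so there is no slip yet and the knob is turning with the gripper.

```bash
cat > k.py <<'E'
from h import *
exec(open('m.py').read().split('\n',1)[1])
d=snap('wrist');img=d['img'].astype(int)
R,G,B=img[...,0],img[...,1],img[...,2]
C=np.array([664.5,-57.2,134]);o=s['orientation'][2]
def pts(m): return np.array([pz(d,u,v,134)[:2]-C[:2] for v,u in zip(*np.where(m))])
blue=pts((B>R+40)&(B>G+30)); blue=blue[np.hypot(*blue.T)<26]
c=(blue.max(0)+blue.min(0))/2; 
def ang(P,r0,r1):
    P=P-c; r=np.hypot(*P.T); P=P[(r>r0)&(r<r1)]; q=P.mean(0); return len(P),np.degrees(np.arctan2(q[1],q[0])).round(1),np.hypot(*q).round(1)
sl=np.zeros(R.shape,bool);sl[200:370,170:345]=1
print('c',c.round(1),'red',ang(pts(sl&(R>G+60)&(R>B+60)),3,18),'white',ang(pts(sl&(R>120)&(abs(R-B)<45)&(abs(R-G)<45)),14.5,21))
E
python3 k.py
```

```text
19.7 v 8.53 [663.91 -58.35 120.34] yaw 114.51 q6 -35.3 F [-2.42 -4.05  5.81] M [-0.636  0.407 -0.218] eff [ 1.233 -0.582 -0.311] op 42.777987102378425
c [ 0.8 -0.8] red (132, np.float64(-149.8), np.float64(8.0)) white (60, np.float64(-143.9), np.float64(9.7))
```

Request:
carry_out(series=[0, 0, 0, 5, 0.03, 0, 0, 0, 10, 0.03, 0, 0, 0, 15, 0.03])

```text
clock: 20.05
tcp_pos: [663.7, -58.4, 120.3]
orientation: [-180.0, 0.1, 99.8]
contact_force: [-2.0, -3.8, 6.5]
opening: 42.8
gripper_force: 60.4
```

```bash
python3 k.py
```

```text
20.05 v 49.68 [663.74 -58.44 120.35] yaw 99.8 q6 -20.6 F [-1.99 -3.76  6.54] M [-0.591  0.485  0.255] eff [ 1.468 -0.78  -0.969] op 42.822700619055375
c [-0.1 -0.7] red (127, np.float64(-160.1), np.float64(7.7)) white (46, np.float64(-170.1), np.float64(17.6))
```

Request:
carry_out(series=[0, 0, 0, 5, 0.03, 0, 0, 0, 10, 0.03, 0, 0, 0, 15, 0.03])

```text
clock: 20.4
tcp_pos: [663.5, -58.4, 120.3]
orientation: [-180.0, 0.1, 84.8]
contact_force: [-3.3, -4.5, 7.2]
opening: 42.3
gripper_force: 60.4
```

```bash
python3 k.py
```

```text
20.4 v 49.75 [663.55 -58.42 120.34] yaw 84.8 q6 -5.6 F [-3.31 -4.51  7.17] M [-0.64   0.595  0.326] eff [ 1.528 -0.955 -0.918] op 42.25865789149816
c [-0.2 -0.7] red (119, np.float64(-174.5), np.float64(7.4)) white (42, np.float64(178.0), np.float64(17.3))
```

Request:
carry_out(series=[0, 0, 0, 5, 0.03, 0, 0, 0, 10, 0.03])

```text
clock: 20.65
tcp_pos: [663.4, -58.4, 120.4]
orientation: [-180.0, 0.1, 74.8]
contact_force: [-4.1, -4.4, 6.8]
opening: 42.6
gripper_force: 60.4
```

```bash
python3 k.py
```

```text
20.65 v 49.82 [663.41 -58.39 120.36] yaw 74.81 q6 4.4 F [-4.1  -4.39  6.82] M [-0.572  0.56   0.243] eff [ 1.538 -1.071 -0.922] op 42.596248162730575
c [-0.2 -0.7] red (120, np.float64(175.2), np.float64(7.5)) white (47, np.float64(169.2), np.float64(16.7))
```

Request:
carry_out(series=[0, 0, 0, 5, 0.03, 0, 0, 0, 10, 0.03])

```text
clock: 20.9
tcp_pos: [663.2, -58.3, 120.3]
orientation: [180.0, 0.1, 64.8]
contact_force: [-4.0, -3.8, 6.1]
opening: 42.8
gripper_force: 60.4
```

```bash
python3 k.py
```

```text
20.9 v 49.75 [663.23 -58.33 120.3 ] yaw 64.82 q6 14.4 F [-4.   -3.76  6.13] M [-0.573  0.653  0.315] eff [ 1.525 -1.182 -0.891] op 42.765652683955516
c [-0.3 -0.6] red (119, np.float64(165.1), np.float64(7.5)) white (49, np.float64(162.1), np.float64(16.0))
```

Request:
carry_out(series=[0, 0, 0, 5, 0.03, 0, 0, 0, 10, 0.03])

```text
clock: 21.15
tcp_pos: [663.2, -58.3, 120.3]
orientation: [180.0, 0.1, 54.8]
contact_force: [-4.5, -2.9, 7.8]
opening: 42.9
gripper_force: 60.5
```

```bash
python3 k.py
```

```text
21.15 v 49.69 [663.16 -58.3  120.31] yaw 54.82 q6 24.4 F [-4.46 -2.89  7.76] M [-0.547  0.711  0.341] eff [ 1.491 -1.286 -0.857] op 42.944285542801886
c [-0.2 -0.6] red (123, np.float64(159.1), np.float64(7.5)) white (40, np.float64(145.7), np.float64(17.4))
```

Request:
carry_out(series=[0, 0, 0, 5, 0.03, 0, 0, 0, 10, 0.03])

```text
clock: 21.4
tcp_pos: [663.0, -58.2, 120.3]
orientation: [180.0, 0.1, 44.8]
contact_force: [-4.4, -3.6, 8.3]
opening: 42.5
gripper_force: 60.5
```

```bash
python3 k.py
```

```text
21.4 v 49.69 [663.04 -58.19 120.32] yaw 44.83 q6 34.4 F [-4.42 -3.55  8.26] M [-0.506  0.759  0.372] eff [ 1.434 -1.38  -0.835] op 42.51631190383227
c [-0.3 -0.7] red (125, np.float64(151.4), np.float64(7.6)) white (26, np.float64(137.9), np.float64(17.2))
```

Request:
carry_out(series=[0, 0, 0, 5, 0.03, 0, 0, 0, 10, 0.03])

```text
clock: 21.65
tcp_pos: [663.0, -58.1, 120.3]
orientation: [180.0, 0.1, 34.8]
contact_force: [-4.4, -4.2, 7.2]
opening: 42.7
gripper_force: 60.5
```

```bash
python3 k.py
python3 - <<'E'
from h import *
d=load('wrist');save('w7',d['img'],(180,200,340,360),3.5)
E
```

```text
21.65 v 49.82 [662.96 -58.08 120.3 ] yaw 34.82 q6 44.4 F [-4.43 -4.25  7.2 ] M [-0.443  0.835  0.238] eff [ 1.3   -1.46  -0.963] op 42.6891543051241
c [-0.2 -0.6] red (122, np.float64(150.3), np.float64(7.7)) white (12, np.float64(125.3), np.float64(17.3))
```

View pics/w7.png

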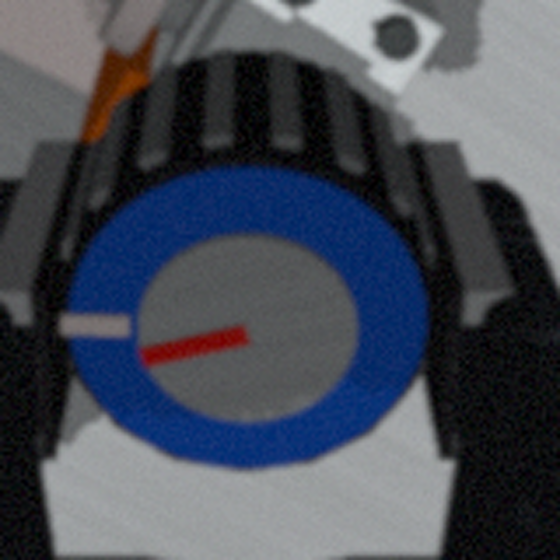

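The crop shows the red mark (145,358) trailing the white mark (95,325) by about 14°. The knob is mid-slip on its way to the first click.

Request:
carry_out(series=[0, 0, 0, 5, 0.03, 0, 0, 0, 10, 0.03, 0, 0, 0, 15, 0.03, 0, 0, 0, 20, 0.03, 0, 0, 0, 22, 0.03, 0, 0, 0, 22, 0.03])

```text
clock: 22.3
tcp_pos: [662.9, -57.8, 120.3]
orientation: [179.9, 0.1, 12.9]
contact_force: [-4.9, -2.1, 8.3]
opening: 42.7
gripper_force: 60.6
```

```bash
python3 k.py
python3 - <<'E'
from h import *
d=load('wrist');save('w8',d['img'],(180,200,340,360),3.5)
E
```

```text
22.3 v 1.46 [662.87 -57.84 120.32] yaw 12.94 q6 66.2 F [-4.87 -2.1   8.34] M [-0.393  0.75   0.067] eff [ 1.045 -1.57   0.356] op 42.652662859669384
c [-0.2 -0.6] red (121, np.float64(147.9), np.float64(8.0)) white (7, np.float64(111.6), np.float64(16.8))
```

View pics/w8.png

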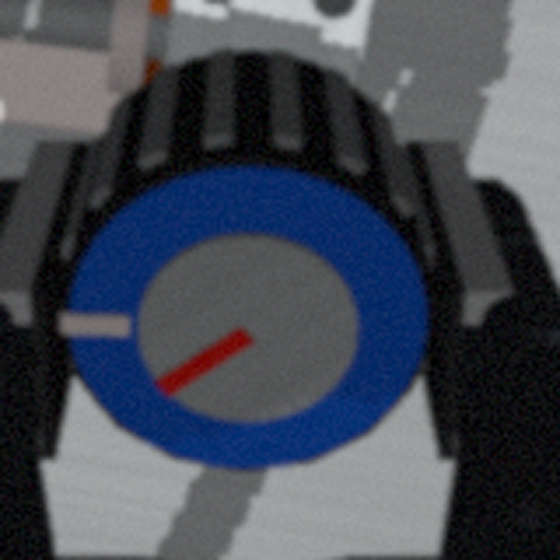

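The red mark (160,390) now trails the white mark (95,324) by about 35°, so the first click has passed. I'll release here.

Request:
carry_out(series=[0, 0, 0, 0, 0.05, 0, 0, 0, 0, 0.07, 0, 0, 0, 0, 0.085, 0, 0, 0, 0, 0.085, 0, 0, 0, 0, 0.085, 0, 0, -0.02, 0, 0.085, 0, 0, -0.05, 0, 0.085, 0, 0, -0.09, 0, 0.085, 0, 0, -0.13, 0, 0.085, 0, 0, -0.17, 0, 0.085, 0, 0, -0.17, 0, 0.085, 0, 0, -0.17, 0, 0.085])

```text
clock: 23.55
tcp_pos: [664.4, -57.1, 290.9]
orientation: [179.9, -0.1, 13.0]
contact_force: [-0.6, -0.3, -1.0]
opening: 84.9
gripper_force: 0.0
```

```bash
python3 k.py
python3 - <<'E'
from h import *
d=load('wrist');w=cv2.resize(d['img'],(640,480))[:, :]
s=snap('scene')['img'][180:290,190:310]; s=cv2.resize(s,(655,600),interpolation=cv2.INTER_CUBIC)
a=cv2.resize(d['img'],(400,300));b=cv2.resize(s,(400,366));c=d['img'][200:384,150:400];c=cv2.resize(c,(400,294),interpolation=cv2.INTER_CUBIC)
o=np.zeros((600,800,3),np.uint8);o[:300,:400]=a;o[300:594,:400]=c;o[:366,400:]=b;save('fin',o)
E
```

```text
23.55 v 2.92 [664.45 -57.13 290.91] yaw 12.97 q6 66.2 F [-0.65 -0.27 -0.97] M [-0.011  0.024  0.024] eff [ 0.002 -0.034  0.   ] op 84.93352960273896Traceback (most recent call last):
  File "k.py", line 12, in <module>
    print('c',c.round(1),'red',ang(pts(sl&(R>G+60)&(R>B+60)),3,18),'white',ang(pts(sl&(R>120)&(abs(R-B)<45)&(abs(R-G)<45)),14.5,21))
                               ~~~^^^^^^^^^^^^^^^^^^^^^^^^^^^^^^^^
  File "k.py", line 10, in ang
    P=P-c; r=np.hypot(*P.T); P=P[(r>r0)&(r<r1)]; q=P.mean(0); return len(P),np.degrees(np.arctan2(q[1],q[0])).round(1),np.hypot(*q).round(1)
      ~^~
ValueError: operands could not be broadcast together with shapes (0,) (2,)
```

View pics/fin.png

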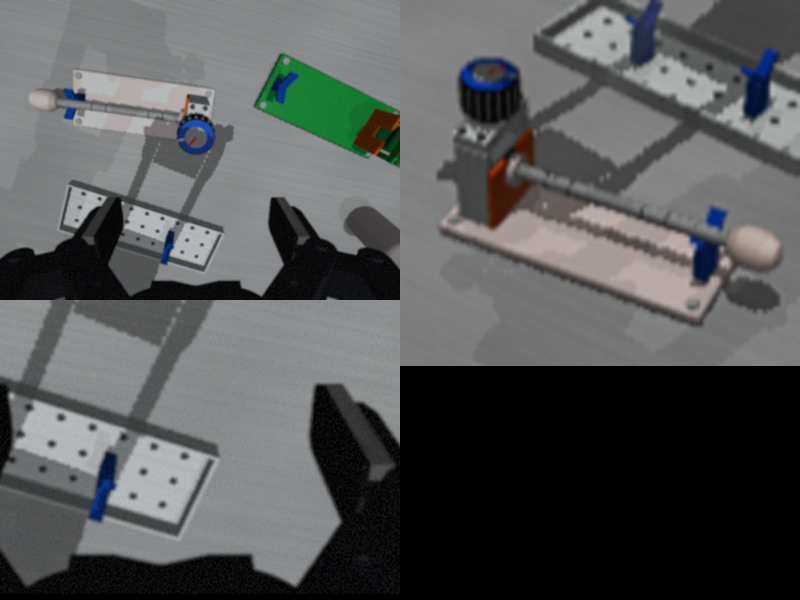

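```bash
sed -e 's/sl\[200:370,170:345\]=1/sl[120:210,210:290]=1/' k.py > k2.py; python3 k2.py
python3 - <<'E'
from h import *
d=load('wrist'); print('knob px',proj(d,[664.5,-57.2,134]))
# collar gap: depth-based collar/plate points
for y in (-37.3,-33): print(proj(d,[662.9,y,63]))
E
```

```text
23.65 v 0.79 [662.95 -56.88 288.17] yaw 12.97 q6 66.2 F [ 0.01 -0.66 -0.02] M [-0.007 -0.029 -0.018] eff [ 0.001 -0.034  0.   ] op 84.7936707593281
c [ 0.3 -0.6] red (19, np.float64(155.1), np.float64(7.1)) white (0, np.float64(nan), np.float64(nan))
knob px [250.80732167 173.60418851]
[232.50334837 152.40103364]
[228.61387531 151.52792982]k2.py:10: RuntimeWarning: Mean of empty slice.
  P=P-c; r=np.hypot(*P.T); P=P[(r>r0)&(r<r1)]; q=P.mean(0); return len(P),np.degrees(np.arctan2(q[1],q[0])).round(1),np.hypot(*q).round(1)
  ret = um.true_divide(
```

Run:
```python
from h import *
d=load('wrist');img=d['img'].astype(float);C=np.array([664.7,-57.5])
def s(r,a):
    u,v=proj(d,[C[0]+r*np.cos(np.radians(a)),C[1]+r*np.sin(np.radians(a)),134]); return cv2.getRectSubPix(d['img'],(1,1),(float(u),float(v)))[0,0].astype(int)
A=range(80,190,5)
print([(a,round(np.mean([min(s(r,a)[:2]) for r in(16,17,18,19)]))) for a in A])
print([(a,round(np.mean([s(r,a)[0]-s(r,a)[1] for r in(6,8,10,12)]))) for a in A])
```

```text
[(80, 14), (85, 16), (90, 14), (95, 18), (100, 13), (105, 24), (110, 83), (115, 107), (120, 72), (125, 22), (130, 11), (135, 13), (140, 13), (145, 13), (150, 11), (155, 15), (160, 12), (165, 12), (170, 11), (175, 12), (180, 10), (185, 10)]
[(80, -4), (85, -4), (90, -4), (95, -4), (100, -4), (105, -3), (110, -3), (115, -3), (120, -3), (125, -2), (130, -2), (135, 0), (140, 7), (145, 26), (150, 56), (155, 76), (160, 67), (165, 41), (170, 19), (175, 7), (180, 3), (185, 0)]
```

```bash
python3 -c "
from plant import env
print(env.hand_in())"
```

```text
the job is handed in; nothing more can be done
None
```

Handed in at about 24 s: the applicator is clamped with its collar at the stop plate (pressed at about 5 N), and the knob stopped after the first click with the marks about 40° apart; I viewed 11 pictures, one over the limit of 10.

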